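# Turn the trolley wheel valve-up and set the brake

## Task

The sack-truck wheel on the bench stand has just had puncture sealant put in, so before it is pumped up its valve must sit clear of the liquid: push the spokes round with your fingers, keeping off the valve itself, until the valve with the red cap rests at the very top of the wheel. Then press the red brake pedal at the foot of the stand down until its rubber shoe grips the tyre, with the valve still at the top. Leave the other things on the desk where they are.

Things in the scene. Friction and masses are not known exactly. Their poses are not given: they have to be found in the camera images.
- wheel_stand: grey steel bench stand, fixed to the desk, base 280 x 150 x 14 mm; carries a yellow wheel with black tyre, leaning back 45 degrees. Origin on the desk straight below the wheel's centre; x level, from the robot's side to the stand's back; y to the left seen from the front; z up. The wheel's face looks along (-0.707, 0, 0.707) of this frame, its top lies along (0.707, 0, 0.707)
- axle (a point): centre of the wheel, on its axle, in the mid-plane of the spokes, 165 mm above the desk. Behind that plane nothing but the axle (radius 26 mm) stands within 40 mm, so fingers may reach through between the spokes; the hub nut stands 37 mm out in front
- wheel (a joint): turning angle of the wheel (rad; whole turns of 2 pi make no difference): 0 = valve at the very top; growing = anticlockwise as seen from the front (at +pi/2 the valve is at the left). Stiff greased bearing, 0.25 N m: it takes about 4 N at mid-spoke and stops soon when let go
- valve_cap (a point): centre of the red cap (10 mm thick) of the bent valve stem, 75 mm from the axle, 25 mm in front of the spokes' mid-plane; the valve turns with the wheel
- valve: the valve: black rubber stem out of the rim's inside, bent to the front, with the red cap at its end; 72 to 95 mm from the axle; not to be pushed on. Origin at the wheel's centre
- spokes: five yellow spokes, turning with the wheel, 15 mm wide, 14 mm thick (7 mm either side of the mid-plane), free from 26 to 91 mm from the axle, at 36, 108, 180, 252 and 324 degrees from the valve, which sits midway in one of the gaps; a gap is about 55 mm wide at 60 mm from the axle. Origin at the wheel's centre
- tyre: black tyre, turning with the wheel, outside diameter 284 mm, 42 mm thick (21 mm out either side of the mid-plane); with the rim it reaches in to 91 mm from the axle. Origin at the wheel's centre
- brake (a joint): angle of the brake pedal (rad): 0 = up, brake off; its shoe meets the tyre at about 0.27. It is held by friction (about 3 N at the pad to move it) and stays where it is left
- brake_pad (a point): top centre of the red ribbed brake pad, 42 x 50 mm, in the middle of the front of the stand, 184 mm in front of the wheel's centre, about 66 mm above the desk with the brake off and about 50 mm with it on
- brake_shoe: black rubber brake shoe, 26 x 30 x 9 mm, on the rear end of the pedal under the lowest part of the tyre; the pedal is a see-saw on a cross pin 127 mm in front of the wheel's centre, 40 mm above the desk: its front goes down, the shoe goes up. Origin at the pin
- spanner: loose spanner lying on the desk to the right of the stand; origin at the middle of its underside
- cap_box: loose pale blue parts box with a clear lid, 146 x 120 x 66 mm, right at the back; origin at the middle of its underside
- cap_1: loose white bottle cap, 31 x 31 x 20 mm, at the front right; origin at the middle of its underside
- cap_2: another white bottle cap, the same
- cap_3: another white bottle cap, the same
- beaker: loose clear beaker, 70 x 70 x 90 mm, left of the pedal; origin at the middle of its underside
- finished_bottle: loose full oil bottle, 69 x 69 x 269 mm, front left; origin at the middle of its underside
- label_roll: loose roll of labels, 67 x 67 x 45 mm, at the back left; origin at the middle of its underside
- scissors: loose red-handled scissors, 54 x 157 x 8 mm, left of the stand; origin at the middle of their underside

How it is judged:
By the outcome, as a careful person would: the job done as asked, in the order asked, and still so for the second after the job is handed in, with the robot touching nothing.
It also fails if it takes over 64 s, if anything falls off the work surface, if the arm or the gripper's body presses on something with over 40 N, if the wrist force passes 120 N, or if a joint passes its speed limit or range.

## Robot

A 7-joint arm with a two-finger parallel gripper is mounted at the origin on a cart in front of the work surface, level with it; the furniture and walls round the work are solid. World frame = base frame: x ahead of the robot, y to its left, z up, the work surface at z = 0. Lengths are in m, angles in rad, forces in N, time in s.
With the tool pointing down it reaches from about 0.4 to 0.925 m from the base axis. Payload 5.6 kg.
Tool frame: the origin (TCP) lies between the finger pads; the fingertips stand 14 mm ahead of it and the grasp point (between the pads) lies 5 mm behind it (tips_ahead is the distance from the TCP to the fingertips, in m); z points along the fingers, y is the line along which they close (so a half turn about z gives the same grasp; the last joint's range is limited). The gripper opens to 85 mm and grips with 20 to 120 N. Pads are 22 mm wide; open, the fingers measure 114 mm over their backs; the gripper's body (76 mm by 85 mm) begins 54 mm behind the grasp point. The pads swing forward as they close: fully open they stand 13 mm farther back than shut.
Start: joints at [1.258, 0.468, -0.012, 1.603, 0.006, 1.071, -0.056], TCP at [0.173, -0.627, 0.245] pointing down, gripper open.
Joint ranges: [-2.53, 2.53], [-0.31, 2.02], [-1.57, 1.55], [0.28, 2.44], [-1.29, 4.43], [0.15, 1.84], [-2.92, 2.92]. Speed limits (rad/s): [2.57, 2.57, 3.14, 3.14, 3.14, 3.14, 3.14].

## Interface

Orientations are given as a 3x3 rotation matrix whose columns are the frame's x, y, z axes.
In Python, from station import * gives the robot as it stands.
- The arm moves only by the tool servo_tool, never from a script. Its argument "motion" is one flat list of numbers, 7 for each row, row after row: the shift along the tool's x, y, z in mm, then the turn, a rotation vector about the tool's x, y, z in rad, then the closure, from 0 (fully open) to 1 (shut). In form: [tx, ty, tz, ax, ay, az, fingers, tx, ty, tz, ax, ay, az, fingers, ...]. A call has 1 to 10 rows; each row is the pose to reach, as a shift and turn from the pose commanded when the call began, along the tool's axes at that moment; what a row does not reach only later rows make up. A row lasts 1/10 s, in which the tool goes at most 50 mm and 8.59 degrees, less where a joint would pass 70% of its speed; a pose out of reach is approached as far as the arm can. A call with a gripper value outside its range is refused whole. The fingers move at their own pace and stop on an object; "newtons" is the grip in N (left out, the last holds). Time passes only in rows, so rows that repeat a pose let the fingers close. It gives the time, the measured TCP pose, the force, the opening and the grip force at its end, in the units of the state.
- get_state(): the state, without advancing time (a new reading comes with each control period).
- capture(name): name is "side" or "top" or "wrist"; returns the picture (384x512x3 uint8, red, green, blue); there is no depth.
- camera_model(name): a dict with "fx", "fy", "cx", "cy" (pixels), "R" (3x3) and "t" (3): a world point X has camera coordinates R X + t; the wrist camera has in their place "tool_from_camera" (4x4, takes a point from camera to tool coordinates, whose origin is the TCP and whose axes are the flange's). Camera axes: x right, y down, z forward; pixel columns grow to the right and rows downward; lengths in m; the calibration is good to about 2 mm. A picture is of the moment at which its call begins: read the wrist's pose just before it. camera_model takes no time and is no camera call.
- hand_in(): hands the job in; it is judged then, once.
Trained networks look in the newest picture that a camera, given by its name, has taken for a name from the list of things; names that differ only in an ending like _2 or _b are one class to them, and where a whole thing is asked for, a point or a joint stands for the part that bears it (a point fixed in the world has none). Each returns a list of dicts, best first, with "confidence" (0 to 1); they miss things now and then, are a little off and sometimes report something else, mostly with a low value. They report only what shows in the picture. A call takes as long as a camera call.
- search_frame(camera, thing): "point" ([x, y, z] in m, in world coordinates, good to about 4 mm: the middle of the surface that is visible of it).
The state is a dict: "time_s": time; "q": joint angles; "qd": joint speeds; "tau": joint torques, N m; "eef_pos": TCP position; "eef_rot": TCP orientation; "wrist_force": force on the tool from outside, world axes, zero at the start; "torque": the same for the moment, N m; "opening": opening from 0.0 (shut) to 1.0 (fully open); "grip_force": force on a finger pad.
Only numpy, scipy, OpenCV 4.12 (cv2) and the standard library are available. Lean on these libraries where they do the work, as an engineer would, in place of code of your own. Each camera call takes 0.05 s, during which the arm holds its last target. There are 200 camera calls.

## Working session

There is one attempt and no reset: what is moved stays moved. The work goes in short steps, Python scripts to look and compute and a tool call to move; the robot and the scene stay as the last step left them, time stands still between calls to the robot, and variables do not carry over. Pictures are saved under pics/ and viewed, at most 10 in all, crops included, and the job is handed in when it is done.

Besides the shell and the picture viewer there is one more tool, called after "Emit:" as a command line: name --argument value ..., lists and objects as JSON in quotes. servo_tool: Moves the arm, as the interface text tells. Its arguments: {"type":"object","properties":{"motion":{"type":"array","items":{"type":"number"}},"newtons":{"type":"number"}},"required":["motion"]}

```bash
mkdir -p pics; cat > h.py <<'E'
from station import *
import numpy as np, cv2
def snap(cam,name):
    im=capture(cam); cv2.imwrite(f'pics/{name}.png',cv2.cvtColor(np.asarray(im),cv2.COLOR_RGB2BGR)); return im
def ray(cam,u,v):
    m=camera_model(cam); R=np.array(m['R']);t=np.array(m['t'])
    d=R.T@np.array([(u-m['cx'])/m['fx'],(v-m['cy'])/m['fy'],1]); return -R.T@t,d
def proj(cam,X):
    m=camera_model(cam); c=np.array(m['R'])@X+np.array(m['t']); return m['fx']*c[0]/c[2]+m['cx'],m['fy']*c[1]/c[2]+m['cy']
E
python3 - <<'E'
from h import *
a=snap('side','s0');b=snap('top','t0')
for n in ['valve_cap','axle','brake_pad','wheel_stand','spokes','tyre','beaker','finished_bottle','spanner']:
    for c in ['side','top']:
        try: print(n,c,[(np.round(d['point'],3).tolist(),round(d['confidence'],2)) for d in search_frame(c,n)[:2]])
        except Exception as e: print(n,c,e)
cv2.imwrite('pics/st0.png',cv2.resize(np.vstack([cv2.imread('pics/s0.png'),cv2.imread('pics/t0.png')]),None,fx=.78,fy=.78))
for c in ['side','top']: print(camera_model(c))
E
```

```text
valve_cap side [([0.724, -0.282, 0.068], 0.74), ([0.715, 0.137, 0.046], 0.71)]
valve_cap top []
axle side [([0.625, -0.093, 0.141], 0.55)]
axle top [([0.612, -0.121, 0.142], 0.63)]
brake_pad side []
brake_pad top [([0.454, -0.123, 0.061], 0.74)]
wheel_stand side [([0.627, -0.094, 0.146], 0.91)]
wheel_stand top [([0.617, -0.119, 0.145], 0.87), ([0.55, -0.341, 0.01], 0.17)]
spokes side [([0.613, -0.118, 0.165], 0.67)]
spokes top [([0.617, -0.131, 0.163], 0.63)]
tyre side [([0.635, -0.035, 0.204], 0.77)]
tyre top [([0.645, -0.11, 0.213], 0.85)]
beaker side [([0.401, 0.145, 0.056], 0.58)]
beaker top [([0.41, 0.132, 0.005], 0.68)]
finished_bottle side [([0.36, 0.38, 0.172], 0.85)]
finished_bottle top [([0.356, 0.341, 0.228], 0.58)]
spanner side [([0.356, -0.332, 0.02], 0.5), ([0.514, -0.342, 0.007], 0.41)]
spanner top [([0.549, -0.344, 0.006], 0.61), ([0.621, -0.12, 0.145], 0.18)]
{'fx': 391.3773022523884, 'fy': 391.3773022523884, 'cx': 259.01611340110514, 'cy': 190.47797037261228, 'R': array([[-0.98598204, -0.16681133, -0.00366083],
       [-0.11161238,  0.67570556, -0.72867323],
       [ 0.12402459, -0.71805012, -0.68485176]]), 't': array([0.5322804 , 0.16263737, 1.40366348])}
{'fx': 487.8677992215571, 'fy': 487.8677992215571, 'cx': 254.15888141869064, 'cy': 193.41187103890886, 'R': array([[-0.02290677, -0.9996198 , -0.01534687],
       [-0.98249008,  0.02534807, -0.18458255],
       [ 0.18490139,  0.01084996, -0.98269718]]), 't': array([0.02831535, 0.55997508, 1.42947636])}
```

View pics/s0.png

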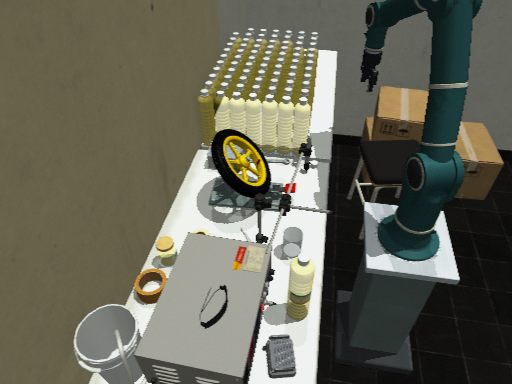

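View pics/t0.png

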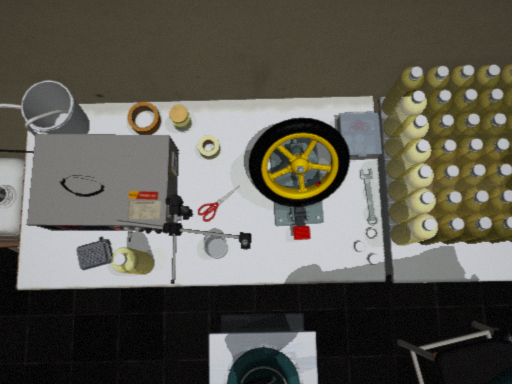

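```bash
python3 - <<'E'
from h import *
b=cv2.imread('pics/t0.png')[110:250,235:365]; a=cv2.imread('pics/s0.png')[120:220,195:325]
cv2.imwrite('pics/c0.png',np.hstack([cv2.resize(b,None,fx=4,fy=4,interpolation=2)[:560,:],cv2.resize(a[:, 5:85],None,fx=3.4,fy=5.6,interpolation=2)[:560,:272]]))
def tri(p,q):
    A=[];r=[]
    for c,(u,v) in (('side',p),('top',q)):
        o,d=ray(c,u,v);d=d/np.linalg.norm(d);P=np.eye(3)-np.outer(d,d);A.append(P);r.append(P@o)
    A=np.vstack(A);r=np.hstack(r);x=np.linalg.lstsq(A,r,rcond=None)[0];return x.round(3),np.linalg.norm(A@x-r).round(4)
print('clamp end',tri((305,155),(245,240)));print('clamp2',tri((285,203),(175,229)),tri((262,235),(180,210)),tri((262,203),(180,210)))
print('pad',tri((291,188),(301,232)))
E
```

```text
clamp end (array([0.392, 0.036, 0.345]), np.float64(0.0016))
clamp2 (array([0.429, 0.211, 0.304]), np.float64(0.0007)) (array([0.495, 0.221, 0.167]), np.float64(0.0033)) (array([0.488, 0.202, 0.284]), np.float64(0.012))
pad (array([ 0.437, -0.122,  0.057]), np.float64(0.0026))
```

View pics/c0.png

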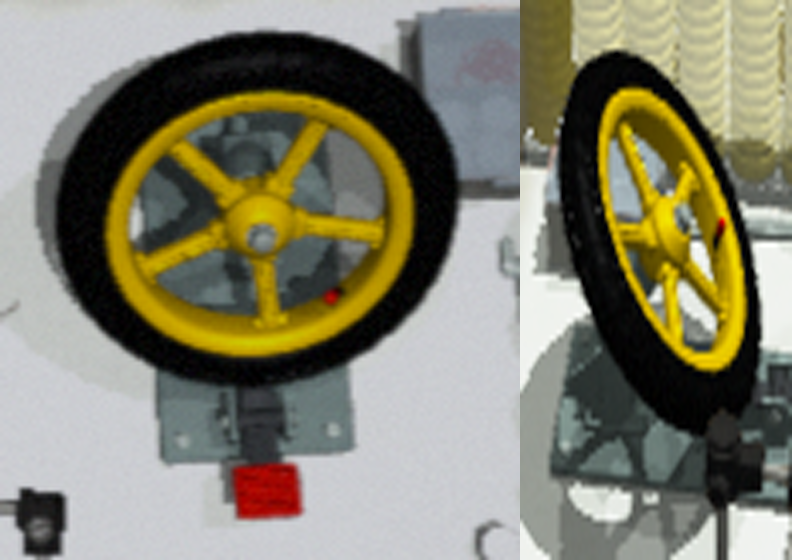

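```bash
cat >> h.py <<'E'
def stand(p):
    x,y,w=p[:3]; c,s=np.cos(w),np.sin(w)
    return np.array([[c,-s,0],[s,c,0],[0,0,1]]),np.array([x,y,0])
U=np.array([.70711,0,.70711]);L=np.array([0,1,0.]);N=np.array([-.70711,0,.70711])
def wp(p,r,a,n):  # wheel point world: radius, angle from top (ccw), offset in front
    R,t=stand(p); return t+R@(np.array([0,0,.165])+r*(np.cos(a)*U+np.sin(a)*L)+n*N)
E
python3 - <<'E'
from h import *
from scipy.optimize import least_squares as ls
T=lambda u,v:(235+u/4,110+v/4); S=lambda u,v:(200+(u-520)/3.4,120+v/5.6)
sp=[36,108,180,252,324]
tp=[(384,232),(322,125),(178,148),(145,268),(267,322)]
O=[('top',T(*q),88,d,4,.5) for q,d in zip(tp,sp)]
O+=[('top',T(261,237),0,0,37,1),('side',S(683,218),0,0,37,1),('top',T(331,297),75,0,27,1),('side',S(721,228),75,0,27,1)]
def f(p,full=False):
    r=[]
    for c,uv,rr,d,n,w in O: r+=list(w*(np.array(proj(c,wp(p,rr/1e3,p[3]+np.radians(d),n/1e3)))-uv))
    R,t=stand(p); pad=t+R@np.array([-.184,0,.066])
    r+=list(np.array(proj('top',pad))-T(267,488)); return r
s=ls(f,[.62,-.12,0,-2.4],loss='soft_l1');print(s.x.round(4),np.degrees(s.x[2:]));print(np.round(f(s.x),1))
np.save('p.npy',s.x); print(get_state()['eef_rot'].round(3))
R,t=stand(s.x);print('pad',t+R@[-.184,0,.066])
E
```

```text
[ 0.6225 -0.1153  0.0459 -2.4307] [   2.62984832 -139.26601837]
[-0.9  0.   0.  -0.9 -0.7 -1.1 -0.2 -0.4  0.  -0.4  0.2  1.   1.  -1.8
 -0.5 -0.1  0.4 -1.2  0.  -0.2]
[[ 0.964  0.266 -0.   ]
 [ 0.266 -0.964 -0.   ]
 [-0.     0.    -1.   ]]
pad [ 0.43869104 -0.1237042   0.066     ]
```

Emit:
servo_tool --motion '[0,0,-50,0,0,0,1,0,0,-100,0,0,0,1,30,-30,-150,0,0,-0.07,1,70,-65,-175,0,0,-0.15,1,110,-100,-175,0,0,-0.25,1,145,-135,-175,0,0,-0.35,1,180,-170,-175,0,0,-0.45,1,215,-205,-175,0,0,-0.55,1,250,-240,-175,0,0,-0.65,1,285,-275,-175,0,0,-0.74,1]'

```text
time_s: 2.0
eef_pos: [0.3647, -0.3021, 0.4206]
eef_rot: [[0.529, 0.849, 0.0], [0.849, -0.529, -0.001], [-0.001, 0.001, -1.0]]
wrist_force: [0.6, -0.2, -0.5]
opening: -0.002
grip_force: 0.0
```

```bash
python3 - <<'E'
from station import *
s=get_state();print(s['time_s'],s['q'].round(4) if hasattr(s['q'],'round') else s['q'],s['eef_pos'],s['eef_rot'],s['wrist_force'],s['opening'])
E
```

```text
2.0 [ 0.9406  0.0421 -0.3288  1.7579  0.0145  1.343   0.0515] [ 0.36470196 -0.30206361  0.4206242 ] [[ 5.28888119e-01  8.48691420e-01  4.81214585e-04]
 [ 8.48691370e-01 -5.28887542e-01 -9.62721784e-04]
 [-5.62545319e-04  9.17574779e-04 -9.99999421e-01]] [ 0.61068536 -0.18744855 -0.54257379] -0.0017935341294758804
```

```bash
cat >> h.py <<'E'
from scipy.spatial.transform import Rotation as Ro
def Rt(p,T):
    R,_=stand(p); T=np.radians(T); z=np.array([np.sin(T),0,-np.cos(T)]);x=np.array([0,1.,0])
    return R@np.column_stack([x,np.cross(z,x),z])
def rel(X,Rw=None,s=None):
    s=s or get_state(); R=np.array(s['eef_rot']); d=R.T@(X-np.array(s['eef_pos']))*1e3
    rv=Ro.from_matrix(R.T@(R if Rw is None else Rw)).as_rotvec(); return np.r_[d.round(0),rv.round(3)].tolist()
E
python3 - <<'E'
from h import *
p=np.load('p.npy');R=Rt(p,25);e=wp(p,.062,np.radians(-67),-.004);print(e,rel(e-.16*R[:,2],R))
E
```

```text
[ 0.64505327 -0.17135709  0.17930153] [221.0, 113.0, 96.0, -0.422, 0.132, -0.593]
```

Emit:
servo_tool --motion '[22,11,0,-0.042,0.013,-0.059,1,50,25,0,-0.09,0.03,-0.13,1,80,40,10,-0.14,0.045,-0.2,1,110,56,25,-0.2,0.063,-0.285,1,140,72,42,-0.26,0.082,-0.37,1,170,87,60,-0.32,0.1,-0.45,1,195,100,80,-0.37,0.117,-0.525,1,221,113,96,-0.422,0.132,-0.593,1,221,113,96,-0.422,0.132,-0.593,1]'

```text
time_s: 2.9
eef_pos: [0.5771, -0.1742, 0.3213]
eef_rot: [[-0.046, 0.907, 0.418], [0.999, 0.041, 0.023], [0.004, 0.419, -0.908]]
wrist_force: [-0.6, 0.6, -0.0]
opening: -0.002
grip_force: 0.0
```

```bash
python3 - <<'E'
from h import *
s=get_state();print(s['time_s'],np.round(s['q'],3),s['wrist_force'])
p=np.load('p.npy')
for T in (25,30,35):
  R=Rt(p,T);e=wp(p,.062,np.radians(-67),-.004);print(T,rel(e,R),rel(e-.06*R[:,2],R))
snap('side','s1')
E
```

```text
2.9 [ 0.78   0.184 -0.522  1.909 -0.08   0.666  0.383] [-0.58708275  0.5647959  -0.03328734]
25 [-1.0, 2.0, 157.0, -0.004, -0.004, -0.001] [-1.0, 2.0, 97.0, -0.004, -0.004, -0.001]
30 [-1.0, 2.0, 157.0, -0.091, -0.004, -0.001] [-1.0, -3.0, 98.0, -0.091, -0.004, -0.001]
35 [-1.0, 2.0, 157.0, -0.179, -0.004, -0.001] [-1.0, -8.0, 98.0, -0.179, -0.004, -0.001]
```

View pics/s1.png

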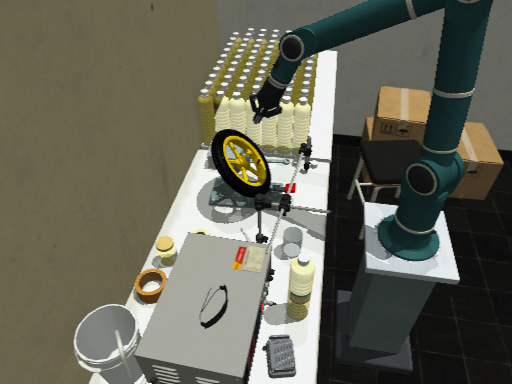

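Emit:
servo_tool --motion '[0,0,25,-0.03,-0.002,0,1,-1,-1,50,-0.06,-0.004,0,1,-1,-3,75,-0.091,-0.004,-0.001,1,-1,-3,90,-0.091,-0.004,-0.001,1,-1,-3,90,-0.091,-0.004,-0.001,1]'

```text
time_s: 3.45
eef_pos: [0.6123, -0.177, 0.2402]
eef_rot: [[-0.04, 0.865, 0.5], [0.999, 0.036, 0.018], [-0.002, 0.5, -0.866]]
wrist_force: [-0.2, -0.1, -0.2]
opening: 0.003
grip_force: 0.0
```

```bash
python3 - <<'E'
from h import *
s=get_state();print(s['time_s'],np.round(s['q'],3),s['wrist_force'])
p=np.load('p.npy');R=Rt(p,30)
im=snap('wrist','w1')
m=camera_model('wrist');print(m)
M=np.array(m['tool_from_camera']);Rw=np.array(s['eef_rot']);tw=np.array(s['eef_pos'])
def pw(X):
    c=np.linalg.inv(M)@np.r_[Rw.T@(X-tw),1];return (m['fx']*c[0]/c[2]+m['cx'],m['fy']*c[1]/c[2]+m['cy'])
I=cv2.imread('pics/w1.png')
for a in [36,108,180,252,324]:
  for r in (.035,.06,.088):
    u=pw(wp(p,r,p[3]+np.radians(a),.007));cv2.circle(I,(int(u[0]),int(u[1])),3,(255,0,0),-1)
u=pw(wp(p,.075,p[3],.03));cv2.circle(I,(int(u[0]),int(u[1])),4,(0,255,0),1)
u=pw(wp(p,.0,p[3],.037));cv2.circle(I,(int(u[0]),int(u[1])),4,(0,255,0),1)
u=pw(wp(p,.062,np.radians(-67),0));cv2.circle(I,(int(u[0]),int(u[1])),4,(255,0,255),2)
cv2.imwrite('pics/w1o.png',I)
print([(d['point'],d['confidence']) for d in search_frame('wrist','valve_cap')],wp(p,.075,p[3],.03))
e=wp(p,.062,np.radians(-67),-.004);print(rel(e,R))
E
```

```text
3.45 [ 0.732  0.319 -0.498  1.986 -0.034  0.373  0.363] [-0.20865974 -0.08497828 -0.20006371]
{'fx': 289.46178131281147, 'fy': 289.46178131281147, 'cx': 255.54146666841257, 'cy': 193.6685092169906, 'tool_from_camera': array([[ 1.74807384e-04, -9.62759533e-01, -2.70359116e-01,
         6.88889380e-02],
       [ 9.99999798e-01,  3.21399316e-06,  6.35129486e-04,
        -7.67462399e-04],
       [-6.10608034e-04, -2.70359173e-01,  9.62759339e-01,
        -1.28837763e-01],
       [ 0.00000000e+00,  0.00000000e+00,  0.00000000e+00,
         1.00000000e+00]])}
[([0.567, -0.166, 0.1453], 0.69), ([0.7431, -0.2581, 0.0264], 0.25)] [ 0.56340839 -0.16696841  0.14602749]
[5.0, -4.0, 71.0, 0.004, 0.006, -0.003]
```

View pics/w1o.png

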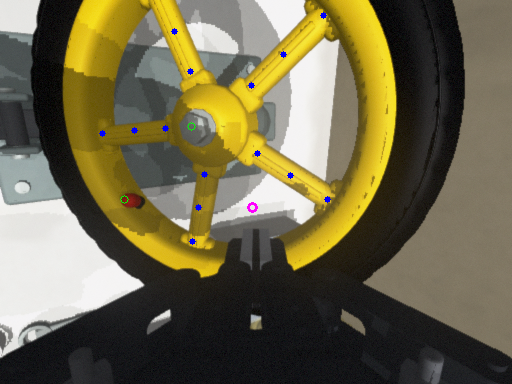

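Emit:
servo_tool --motion '[2,-2,20,0.004,0.006,-0.003,1,4,-4,40,0.004,0.006,-0.003,1,5,-4,58,0.004,0.006,-0.003,1,5,-4,71,0.004,0.006,-0.003,1,5,-4,71,0.004,0.006,-0.003,1]'

```text
time_s: 4.05
eef_pos: [0.6451, -0.1703, 0.1777]
eef_rot: [[-0.047, 0.866, 0.498], [0.999, 0.04, 0.024], [0.001, 0.499, -0.867]]
wrist_force: [0.3, 1.0, -0.1]
opening: 0.002
grip_force: 0.0
```

```bash
python3 - <<'E'
from h import *
s=get_state();print(s['time_s'],np.round(s['q'],3),s['wrist_force'])
p=np.load('p.npy');R=Rt(p,30)
for a in range(-67,90,8): print(a,rel(wp(p,.062,np.radians(a),-.004),R))
E
```

```text
4.05 [ 0.613  0.447 -0.41   1.969  0.038  0.261  0.297] [ 0.32620407  0.98689854 -0.11543562]
-67 [-1.0, 1.0, -1.0, -0.002, -0.001, 0.001]
-59 [3.0, 8.0, -3.0, -0.002, -0.001, 0.001]
-51 [8.0, 15.0, -5.0, -0.002, -0.001, 0.001]
-43 [14.0, 21.0, -7.0, -0.002, -0.001, 0.001]
-35 [20.0, 26.0, -8.0, -0.002, -0.001, 0.001]
-27 [28.0, 31.0, -9.0, -0.002, -0.001, 0.001]
-19 [36.0, 34.0, -10.0, -0.002, -0.001, 0.001]
-11 [44.0, 36.0, -11.0, -0.002, -0.001, 0.001]
-3 [53.0, 37.0, -11.0, -0.002, -0.001, 0.001]
5 [61.0, 37.0, -11.0, -0.002, -0.001, 0.001]
13 [70.0, 36.0, -11.0, -0.002, -0.001, 0.001]
21 [78.0, 33.0, -10.0, -0.002, -0.001, 0.001]
29 [86.0, 30.0, -9.0, -0.002, -0.001, 0.001]
37 [93.0, 25.0, -8.0, -0.002, -0.001, 0.001]
45 [100.0, 20.0, -6.0, -0.002, -0.001, 0.001]
53 [106.0, 13.0, -5.0, -0.002, -0.001, 0.001]
61 [110.0, 6.0, -3.0, -0.002, -0.001, 0.001]
69 [114.0, -1.0, -1.0, -0.002, -0.001, 0.001]
77 [116.0, -9.0, 1.0, -0.002, -0.001, 0.001]
85 [118.0, -17.0, 4.0, -0.002, -0.001, 0.001]
```

Emit:
servo_tool --motion '[3,8,-3,0,0,0,1,8,15,-5,0,0,0,1,14,21,-7,0,0,0,1,20,26,-8,0,0,0,1,28,31,-9,0,0,0,1,36,34,-10,0,0,0,1,44,36,-11,0,0,0,1,53,37,-11,0,0,0,1,61,37,-11,0,0,0,1,70,36,-11,0,0,0,1]'

```text
time_s: 5.05
eef_pos: [0.6681, -0.0995, 0.2066]
eef_rot: [[-0.046, 0.864, 0.501], [0.999, 0.04, 0.022], [-0.001, 0.501, -0.865]]
wrist_force: [0.2, -5.0, -0.8]
opening: -0.001
grip_force: 2.3
```

```bash
cat >> h.py <<'E'
def red_fit(cam,p,name=None,rng=None):
    """valve angle from red cap pixels in cam"""
    im=np.asarray(capture(cam)) if name is None else snap(cam,name); im=np.asarray(im).astype(int)
    m=(im[...,0]>110)&(im[...,1]<60)&(im[...,2]<60)
    n,l,st,ce=cv2.connectedComponentsWithStats(m.astype(np.uint8))
    out=[]
    A=np.arange(-180,180,.5); P=np.array([proj(cam,wp(p,.075,np.radians(a),.027)) for a in A])
    for i in range(1,n):
        d=np.hypot(*(P-ce[i]).T); j=d.argmin()
        if d[j]<6: out.append((st[i,4],ce[i].round(1).tolist(),A[j],round(d[j],1)))
    return out
E
python3 - <<'E'
from h import *
s=get_state();print(s['time_s'],np.round(s['q'],3),s['wrist_force'])
p=np.load('p.npy');R=Rt(p,30)
print(red_fit('top',p),red_fit('side',p))
for a in range(16,90,6): print(a,rel(wp(p,.062,np.radians(a),-.004),R))
E
```

```text
5.05 [ 0.388  0.39  -0.303  1.951  0.079  0.298  0.113] [ 0.2147678  -4.9817657  -0.82387182]
[(np.int32(1), [328.0, 159.0], np.float64(-73.0), np.float64(2.2))] []
16 [0.0, -2.0, 1.0, 0.001, -0.003, 0.003]
22 [6.0, -4.0, 2.0, 0.001, -0.003, 0.003]
28 [12.0, -7.0, 3.0, 0.001, -0.003, 0.003]
34 [18.0, -10.0, 3.0, 0.001, -0.003, 0.003]
40 [23.0, -14.0, 4.0, 0.001, -0.003, 0.003]
46 [28.0, -18.0, 6.0, 0.001, -0.003, 0.003]
52 [32.0, -23.0, 7.0, 0.001, -0.003, 0.003]
58 [36.0, -28.0, 8.0, 0.001, -0.003, 0.003]
64 [39.0, -33.0, 10.0, 0.001, -0.003, 0.003]
70 [41.0, -39.0, 11.0, 0.001, -0.003, 0.003]
76 [43.0, -45.0, 13.0, 0.001, -0.003, 0.003]
82 [45.0, -51.0, 15.0, 0.001, -0.003, 0.003]
88 [45.0, -57.0, 16.0, 0.001, -0.003, 0.003]
```

Emit:
servo_tool --motion '[6,-4,2,0,0,0,1,12,-7,3,0,0,0,1,18,-10,3,0,0,0,1,23,-14,4,0,0,0,1,28,-18,6,0,0,0,1,32,-23,7,0,0,0,1,36,-28,8,0,0,0,1,39,-33,10,0,0,0,1,41,-39,11,0,0,0,1,41,-39,11,0,0,0,1]'

```text
time_s: 6.15
eef_pos: [0.6356, -0.0583, 0.1754]
eef_rot: [[-0.048, 0.867, 0.496], [0.999, 0.041, 0.025], [0.001, 0.497, -0.868]]
wrist_force: [1.1, -0.6, 0.4]
opening: -0.003
grip_force: 0.7
```

```bash
cat >> h.py <<'E'
def wristfit(p,name):
    """valve angle from the wrist picture"""
    s=get_state();im=np.asarray(snap('wrist',name)).astype(int)
    m=camera_model('wrist');M=np.linalg.inv(np.array(m['tool_from_camera']));Rw=np.array(s['eef_rot']);tw=np.array(s['eef_pos'])
    def pw(X):
        c=M@np.r_[Rw.T@(X-tw),1];return (m['fx']*c[0]/c[2]+m['cx'],m['fy']*c[1]/c[2]+m['cy'])
    k=(im[...,0]>90)&(im[...,1]<.35*im[...,0])&(im[...,2]<.35*im[...,0])
    n,l,st,ce=cv2.connectedComponentsWithStats(k.astype(np.uint8))
    A=np.arange(-180,180,.5); P=np.array([pw(wp(p,.075,np.radians(a),.027)) for a in A]); out=[]
    for i in range(1,n):
        d=np.hypot(*(P-ce[i]).T); j=d.argmin()
        if d[j]<15 and st[i,4]>8: out.append((st[i,4],ce[i].round(1).tolist(),A[j],round(d[j],1)))
    return out,pw
E
python3 - <<'E'
from h import *
s=get_state();print(s['time_s'],np.round(s['q'],3),s['wrist_force'])
p=np.load('p.npy');R=Rt(p,30)
print(red_fit('top',p),red_fit('side',p));print(wristfit(p,'w2')[0])
for a in range(70,96,3): print(a,rel(wp(p,.062,np.radians(a),-.004),R))
E
```

```text
6.15 [ 0.257  0.373 -0.226  2.061  0.12   0.199  0.004] [ 1.11497852 -0.5928383   0.40535922]
[(np.int32(16), [307.0, 144.8], np.float64(-15.0), np.float64(0.2))] [(np.int32(8), [232.5, 143.5], np.float64(-10.5), np.float64(0.5))]
[]
70 [2.0, 3.0, -0.0, -0.004, -0.002, 0.001]
73 [3.0, -0.0, 0.0, -0.004, -0.002, 0.001]
76 [4.0, -3.0, 1.0, -0.004, -0.002, 0.001]
79 [5.0, -7.0, 2.0, -0.004, -0.002, 0.001]
82 [5.0, -10.0, 3.0, -0.004, -0.002, 0.001]
85 [6.0, -13.0, 4.0, -0.004, -0.002, 0.001]
88 [6.0, -16.0, 5.0, -0.004, -0.002, 0.001]
91 [6.0, -19.0, 5.0, -0.004, -0.002, 0.001]
94 [6.0, -22.0, 6.0, -0.004, -0.002, 0.001]
```

View pics/w2.png

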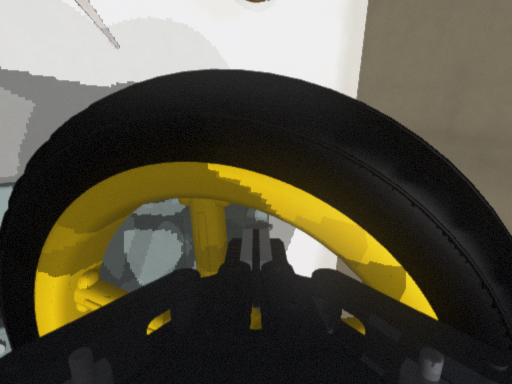

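```bash
python3 - <<'E'
from h import *
p=np.load('p.npy')
for a in (76,79,82,85,87): print(a,rel(wp(p,.062,np.radians(a),-.004),Rt(p,27)))
E
```

```text
76 [4.0, -3.0, 1.0, 0.048, -0.002, 0.001]
79 [5.0, -7.0, 2.0, 0.048, -0.002, 0.001]
82 [5.0, -10.0, 3.0, 0.048, -0.002, 0.001]
85 [6.0, -13.0, 4.0, 0.048, -0.002, 0.001]
87 [6.0, -15.0, 4.0, 0.048, -0.002, 0.001]
```

Push to 85°, ease back off the spoke, then retract to the front for a clear look.

Emit:
servo_tool --motion '[3,-1,0,0.02,0,0,1,4,-4,1,0.035,0,0,1,5,-7,2,0.048,0,0,1,5,-10,3,0.048,0,0,1,6,-13,4,0.048,0,0,1,6,-13,4,0.048,0,0,1,5,-7,2,0.048,0,0,1,5,-7,2,0.048,0,0,1]'

```text
time_s: 7.1
eef_pos: [0.6312, -0.0545, 0.1709]
eef_rot: [[-0.047, 0.889, 0.455], [0.999, 0.041, 0.022], [0.001, 0.455, -0.89]]
wrist_force: [0.2, 0.4, -0.3]
opening: 0.001
grip_force: 0.0
```

Emit:
servo_tool --motion '[0,0,-20,0,0,0,1,0,0,-45,0,0,0,1,0,0,-80,0,0,0,1,-10,0,-115,0,0,0,1,-40,-10,-140,0,0,0,1,-60,-30,-150,0,0,0,1,-75,-50,-150,0,0,0,1,-80,-50,-150,0,0,0,1,-80,-50,-150,0,0,0,1]'

```text
time_s: 8.0
eef_pos: [0.5221, -0.1405, 0.2815]
eef_rot: [[-0.045, 0.889, 0.455], [0.999, 0.039, 0.021], [0.001, 0.456, -0.89]]
wrist_force: [0.2, 0.2, 0.5]
opening: 0.006
grip_force: 0.0
```

```bash
python3 - <<'E'
from h import *
s=get_state();print(s['time_s'],np.round(s['q'],3),s['wrist_force'])
p=np.load('p.npy')
print(red_fit('top',p,'t3'),red_fit('side',p,'s3'));r,pw=wristfit(p,'w3');print(r)
b=cv2.imread('pics/t3.png')[110:250,235:365]
q=p.copy()
I=cv2.imread('pics/w3.png')
for a in [36,108,180,252,324]:
  for r in (.035,.06,.088):
    u=pw(wp(p,r,np.radians(a),.007));cv2.circle(I,(int(u[0]),int(u[1])),3,(255,0,0),-1)
u=pw(wp(p,.075,0,.03));cv2.circle(I,(int(u[0]),int(u[1])),4,(0,255,0),1)
cv2.imwrite('pics/c3.png',np.hstack([cv2.resize(b,(357,384),interpolation=2),I[:, :440]]))
E
```

```text
8.0 [ 0.602  0.077 -0.331  2.125 -0.252  0.506  0.516] [0.20270003 0.20360099 0.5086471 ]
[(np.int32(19), [301.4, 144.4], np.float64(-3.5), np.float64(0.2))] [(np.int32(7), [231.1, 145.7], np.float64(0.5), np.float64(0.9))]
[(np.int32(118), [378.2, 182.1], np.float64(-3.5), np.float64(0.7))]
```

View pics/c3.png

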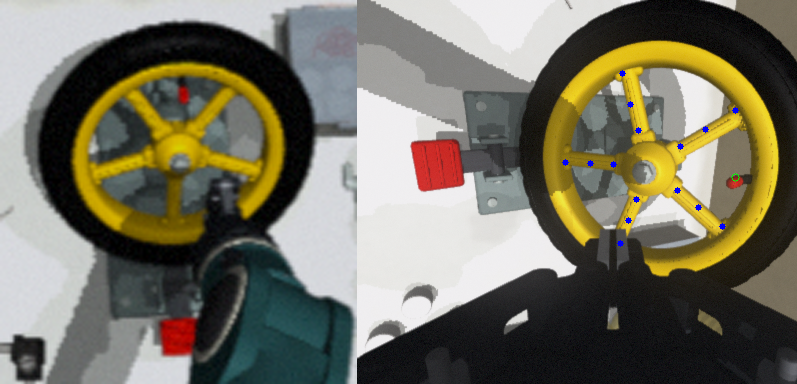

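```bash
cat >> h.py <<'E'
def ring(pic,pf,p):
    im=cv2.cvtColor(cv2.imread(pic),cv2.COLOR_BGR2HSV); A=np.arange(0,360,.5); res=[]
    for r in (.052,.06,.068):
        P=np.array([pf(wp(p,r,np.radians(a),.005)) for a in A]).astype(np.float32)
        v=cv2.remap(im,P[:,0].copy(),P[:,1].copy(),cv2.INTER_NEAREST)[:,0]
        y=(v[:,0]>18)&(v[:,0]<35)&(v[:,1]>140)&(v[:,2]>50)
        row=[]
        for c in (36,108,180,252,324):
            w=np.abs(A-c)<20; k=A[w][y[w]]; row.append((round(k.mean()-c,1),round(len(k)/2)) if len(k) else None)
        res.append(row)
    return res
E
python3 - <<'E'
from h import *
p=np.load('p.npy');s=get_state()
r,pw=wristfit(p,'w4'); print(r)
for x in ring('pics/w3.png',pw,p): print('w',x)
for x in ring('pics/t3.png',lambda X:proj('top',X),p): print('t',x)
# same on the first picture: bias check vs p[3]
q=p.copy()
import h
for x in ring('pics/t0.png',lambda X:proj('top',X),p): print('t0(raw ring at theta0=0)',x)
print(np.degrees(p[3])%72)
E
```

```text
[(np.int32(114), [378.0, 182.7], np.float64(-3.5), np.float64(0.9))]
w [(np.float64(-3.8), 15), (np.float64(-3.8), 17), (np.float64(-2.8), 16), (np.float64(-2.8), 15), (np.float64(-3.2), 17)]
w [(np.float64(-3.5), 12), (np.float64(-3.8), 15), (np.float64(-3.0), 14), (np.float64(-3.0), 14), (np.float64(-3.0), 14)]
w [(np.float64(-3.8), 12), (np.float64(-3.8), 13), (np.float64(-3.2), 12), (np.float64(-2.8), 13), (np.float64(-3.5), 12)]
t [(np.float64(-3.0), 18), (np.float64(-5.0), 20), (np.float64(-4.2), 16), (np.float64(-2.8), 23), (np.float64(-2.0), 20)]
t [(np.float64(-3.5), 18), (np.float64(-5.8), 20), (np.float64(-3.8), 14), (np.float64(-2.5), 18), (np.float64(-2.8), 16)]
t [(np.float64(-3.8), 14), (np.float64(-5.0), 18), (np.float64(-3.2), 12), (np.float64(-3.0), 14), (np.float64(-2.2), 15)]Traceback (most recent call last):
  File "<stdin>", line 9, in <module>
  File "h.py", line 50, in ring
    P=np.array([pf(wp(p,r,np.radians(a),.005)) for a in A]).astype(np.float32)
                ~~^^^^^^^^^^^^^^^^^^^^^^^^^^^^
  File "<stdin>", line 9, in <lambda>
  File "h.py", line 9, in proj
    m=camera_model(cam); c=np.array(m['R'])@X+np.array(m['t']); return m['fx']*c[0]/c[2]+m['cx'],m['fy']*c[1]/c[2]+m['cy']
ValueError: time passes only in moves, steps and waits
```

```bash
python3 - <<'E'
from h import *
p=np.load('p.npy');R=Rt(p,28);s=get_state();print(s['time_s'])
e=wp(p,.062,np.radians(-74),-.004)
for d in (.1,.05,0): print(d,rel(e-d*R[:,2],R,s))
for a in (-66,-61,-58,-56,-61,): print(a,rel(wp(p,.062,np.radians(a),-.004),R,s))
E
```

```text
8.2
0.1 [-41.0, 52.0, 48.0, -0.014, -0.002, 0.002]
0.05 [-41.0, 53.0, 98.0, -0.014, -0.002, 0.002]
0 [-41.0, 53.0, 148.0, -0.014, -0.002, 0.002]
-66 [-38.0, 61.0, 146.0, -0.014, -0.002, 0.002]
-61 [-36.0, 66.0, 144.0, -0.014, -0.002, 0.002]
-58 [-34.0, 68.0, 143.0, -0.014, -0.002, 0.002]
-56 [-33.0, 70.0, 143.0, -0.014, -0.002, 0.002]
-61 [-36.0, 66.0, 144.0, -0.014, -0.002, 0.002]
```

Emit:
servo_tool --motion '[-20,25,20,-0.007,0,0,1,-41,52,40,-0.014,0,0,1,-41,53,60,-0.014,0,0,1,-41,53,80,-0.014,0,0,1,-41,53,105,-0.014,0,0,1,-41,53,130,-0.014,0,0,1,-41,53,148,-0.014,0,0,1,-38,61,146,-0.014,0,0,1,-36,66,144,-0.014,0,0,1,-35,67,144,-0.014,0,0,1]'

```text
time_s: 9.2
eef_pos: [0.6498, -0.1688, 0.1857]
eef_rot: [[-0.047, 0.882, 0.469], [0.999, 0.042, 0.022], [-0.0, 0.47, -0.883]]
wrist_force: [-2.2, -0.6, -2.3]
opening: -0.001
grip_force: 1.5
```

```bash
cat > m.py <<'E'
from h import *
import sys
k=sys.argv[1]
p=np.load('p.npy');s=get_state();print(s['time_s'],np.round(s['q'],2),np.round(s['wrist_force'],1))
r,pw=wristfit(p,'w'+k);print(r,red_fit('top',p,'t'+k))
print('w',ring(f'pics/w{k}.png',pw,p)[1]);print('t',ring(f'pics/t{k}.png',lambda X:proj('top',X),p)[1])
E
python3 m.py 5; python3 - <<'E'
from h import *
p=np.load('p.npy');R=Rt(p,28);s=get_state()
for a in (-70,-60,-58,-56,-54): print(a,rel(wp(p,.062,np.radians(a),-.004),R,s))
E
```

```text
9.2 [ 0.47  0.42 -0.25  1.94 -0.14  0.33  0.44] [-2.2 -0.6 -2.3]
[(np.int32(850), [365.1, 169.0], np.float64(-2.0), np.float64(2.3))] [(np.int32(20), [300.5, 144.3], np.float64(-1.5), np.float64(0.3))]
w [(np.float64(-2.5), 14), (np.float64(0.8), 10), (np.float64(-0.8), 14), (np.float64(0.0), 16), (np.float64(-1.5), 16)]
t [(np.float64(-2.0), 16), (np.float64(-2.5), 20), (np.float64(-2.2), 17), None, (np.float64(-1.5), 16)]
-70 [-3.0, -10.0, 4.0, 0.001, 0.0, 0.001]
-60 [1.0, -1.0, 1.0, 0.001, 0.0, 0.001]
-58 [3.0, 1.0, 1.0, 0.001, 0.0, 0.001]
-56 [4.0, 3.0, 0.0, 0.001, 0.0, 0.001]
-54 [5.0, 5.0, -0.0, 0.001, 0.0, 0.001]
```

Emit:
servo_tool --motion '[1,1,0,0,0,0,1,2,2,0,0,0,0,1,2,2,0,0,0,0,1,0,-3,1,0,0,0,1,-3,-9,3,0,0,0,1,-3,-9,-20,0,0,0,1,-3,-9,-50,0,0,0,1,-3,-9,-90,0,0,0,1,10,-40,-130,0,0,0,1]'

```text
time_s: 10.2
eef_pos: [0.5571, -0.1652, 0.2826]
eef_rot: [[-0.046, 0.879, 0.474], [0.999, 0.041, 0.021], [-0.001, 0.475, -0.88]]
wrist_force: [-1.7, 0.6, 1.5]
opening: -0.001
grip_force: 0.0
```

Emit:
servo_tool --motion '[20,-25,-15,0,0,0,1,20,-25,-15,0,0,0,1]'

```text
time_s: 10.4
eef_pos: [0.5215, -0.1436, 0.2811]
eef_rot: [[-0.048, 0.882, 0.468], [0.999, 0.043, 0.022], [-0.001, 0.469, -0.883]]
wrist_force: [0.6, -0.8, 0.3]
opening: 0.003
grip_force: 0.0
```

```bash
python3 m.py 6; python3 -c "
from h import *
print(get_state()['eef_pos'],[(d['point'],d['confidence']) for d in search_frame('wrist','brake_pad')],[(d['point'],d['confidence']) for d in search_frame('top','brake_pad')])"
```

```text
10.4 [ 0.63  0.08 -0.35  2.13 -0.28  0.49  0.55] [ 0.6 -0.8  0.3]
[(np.int32(119), [379.4, 172.3], np.float64(-1.0), np.float64(0.6))] [(np.int32(17), [300.1, 144.4], np.float64(-0.5), np.float64(0.3))]
w [(np.float64(-1.2), 13), (np.float64(-0.8), 15), (np.float64(-0.2), 14), (np.float64(-0.8), 14), (np.float64(-1.0), 14)]
t [(np.float64(-2.0), 16), (np.float64(-2.5), 20), (np.float64(-0.8), 14), (np.float64(-0.2), 20), (np.float64(1.8), 16)]
[ 0.52462454 -0.14543133  0.28157784] [([0.4526, -0.1236, 0.0552], 0.97)] [([0.4593, -0.1243, 0.0581], 0.83)]
```

```bash
python3 - <<'E'
from h import *
p=np.load('p.npy');R=Rt(p,0);s=get_state()
R0,t=stand(p)
for z in (.2,.105): 
  X=t+R0@np.array([-.186,0,0]);X[2]=z;print(X,rel(X,R,s))
E
```

```text
[ 0.43669315 -0.12379597  0.2       ] [26.0, -115.0, 30.0, 0.489, -0.0, 0.0]
[ 0.43669315 -0.12379597  0.105     ] [26.0, -160.0, 114.0, 0.489, -0.0, 0.0]
```

Emit:
servo_tool --motion '[5,-25,-5,0.08,0,0,1,10,-50,-5,0.18,0,0,1,18,-75,5,0.28,0,0,1,26,-100,20,0.39,0,0,1,26,-115,30,0.489,0,0,1,26,-128,55,0.489,0,0,1,26,-145,85,0.489,0,0,1,26,-160,114,0.489,0,0,1,26,-160,114,0.489,0,0,1]'

```text
time_s: 11.5
eef_pos: [0.4335, -0.1228, 0.1012]
eef_rot: [[-0.047, 0.999, -0.009], [0.999, 0.047, 0.004], [0.004, -0.009, -1.0]]
wrist_force: [-0.8, -0.1, 0.0]
opening: -0.001
grip_force: 0.0
```

```bash
python3 - <<'E'
from h import *
s=get_state();print(s['time_s'],np.round(s['q'],2),s['eef_pos'])
p=np.load('p.npy');r,pw=wristfit(p,'w7');print(r)
R0,t=stand(p);I=cv2.imread('pics/w7.png')
for x,y in((-.184,0),(-.163,.025),(-.163,-.025),(-.205,.025),(-.205,-.025)):
  u=pw(t+R0@np.array([x,y,.066]));cv2.circle(I,(int(u[0]),int(u[1])),3,(255,0,0),-1)
cv2.imwrite('pics/w7o.png',I)
E
```

```text
11.5 [ 0.45  0.39 -0.29  2.16  0.18  0.62  0.08] [ 0.43354219 -0.1227596   0.10115514]
[]
```

View pics/w7o.png

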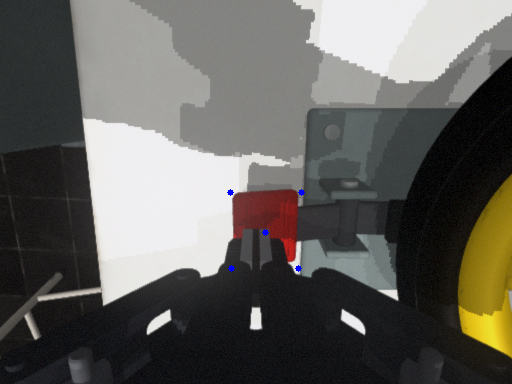

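Emit:
servo_tool --motion '[0,0,10,0,0,0,1,0,0,18,0,0,0,1,0,0,23,0,0,0,1,0,0,27,0,0,0,1,0,0,30,0,0,0,1,0,0,33,0,0,0,1,0,0,35,0,0,0,1,0,0,35,0,0,0,1]'

```text
time_s: 12.35
eef_pos: [0.4357, -0.1236, 0.0701]
eef_rot: [[-0.046, 0.999, -0.0], [0.999, 0.046, 0.0], [0.0, -0.0, -1.0]]
wrist_force: [1.0, -0.5, -0.2]
opening: -0.001
grip_force: 0.0
```

Emit:
servo_tool --motion '[0,0,2,0,0,0,1,0,0,4,0,0,0,1,0,0,5,0,0,0,1,0,0,5,0,0,0,1]'

```text
time_s: 12.75
eef_pos: [0.4357, -0.1235, 0.0651]
eef_rot: [[-0.046, 0.999, -0.0], [0.999, 0.046, 0.001], [0.001, -0.0, -1.0]]
wrist_force: [-0.6, 0.5, 0.1]
opening: 0.001
grip_force: 0.0
```

Emit:
servo_tool --motion '[0,0,2,0,0,0,1,0,0,4,0,0,0,1]'

```text
time_s: 12.95
eef_pos: [0.436, -0.1236, 0.0626]
eef_rot: [[-0.046, 0.999, -0.001], [0.999, 0.046, -0.0], [-0.0, -0.001, -1.0]]
wrist_force: [-8.4, 1.5, 37.1]
opening: 0.004
grip_force: 18.4
```

```bash
python3 - <<'E'
from h import *
s=get_state();print(s['time_s'],s['eef_pos'],s['wrist_force'],s['torque'])
snap('wrist','w8')
print([(d['point'],d['confidence']) for d in search_frame('wrist','brake_pad')])
a=snap('side','s8')[150:220,230:330]
cv2.imwrite('pics/c8.png',np.hstack([cv2.imread('pics/w8.png')[100:384,:420],cv2.resize(cv2.imread('pics/s8.png')[160:210,255:320],(369,284),interpolation=2)]))
E
```

```text
12.95 [ 0.4360154  -0.12361305  0.06257243] [-8.40664763  1.49048393 37.14127466] [ 0.41222959  2.10707447 -0.01023836]
[([0.4804, -0.1159, 0.0448], 0.66)]
```

View pics/c8.png

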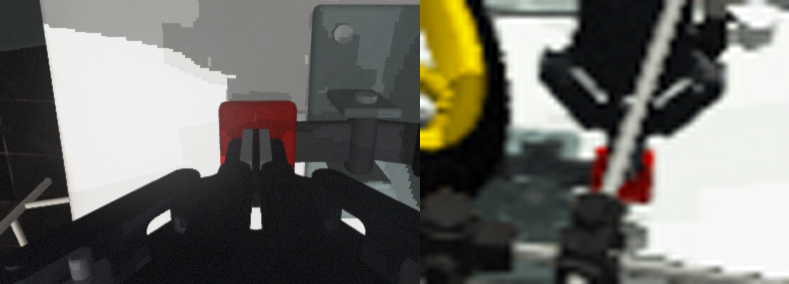

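Emit:
servo_tool --motion '[0,0,-3,0,0,0,1,0,0,-12,0,0,0,1,0,0,-35,0,0,0,1,0,0,-70,0,0,0,1,0,0,-110,0,0,0,1,20,20,-140,-0.1,0,0,1,0,40,-165,-0.2,0,0,1,-20,65,-185,-0.35,0,0,1,-20,85,-210,-0.48,0,0,1,-20,85,-210,-0.48,0,0,1]'

```text
time_s: 14.1
eef_pos: [0.5219, -0.1408, 0.2735]
eef_rot: [[-0.044, 0.884, 0.465], [0.999, 0.04, 0.019], [-0.002, 0.465, -0.885]]
wrist_force: [0.2, -0.1, -1.0]
opening: 0.001
grip_force: 0.0
```

```bash
python3 m.py 9; python3 -c "
from h import *
print(get_state()['eef_pos'],[(d['point'],d['confidence']) for d in search_frame('wrist','brake_pad')])
cv2.imwrite('pics/c9.png',np.hstack([cv2.imread('pics/w9.png'),cv2.resize(cv2.imread('pics/t9.png')[110:250,260:360],(274,384))]))"
```

```text
14.1 [ 0.67  0.09 -0.4   2.14 -0.25  0.47  0.52] [ 0.2 -0.1 -1. ]
[(np.int32(137), [386.8, 176.5], np.float64(-1.0), np.float64(0.2))] [(np.int32(17), [300.1, 144.4], np.float64(-0.5), np.float64(0.3))]
w [(np.float64(-1.0), 14), (np.float64(-0.5), 14), (np.float64(0.0), 14), (np.float64(-0.5), 14), (np.float64(-0.8), 14)]
t [(np.float64(-0.2), 20), (np.float64(-2.5), 20), (np.float64(-0.8), 14), (np.float64(-0.2), 20), (np.float64(1.8), 16)]
[ 0.52086655 -0.13962526  0.27098094] [([0.4516, -0.1232, 0.0472], 0.7)]
```

View pics/c9.png

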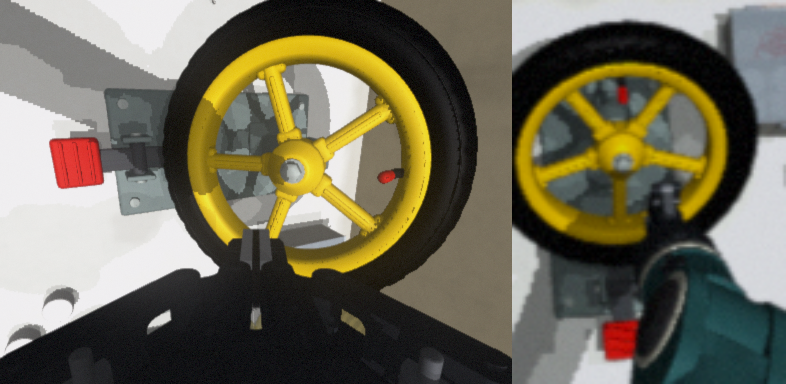

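```bash
python3 -c "
from station import *
print(hand_in())"
```

```text
the job is handed in; nothing more can be done
None
```

The job is handed in: the red-capped valve rests at the top of the wheel, within about 1° by the camera. The brake pedal was pressed down against a firm stop at 37 N and stayed down when released. I pushed only on the spokes, and the arm ended clear of everything at about 14 s.

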